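Load a vial and swab into the bench reader

TASK

Stand the red-collared vial upright and centred on the narrow black pedestal of the reader's pulled-out carriage, then push the blue swab down into it, keeping hold of the swab until its flange sits on the vial's collar. With the vial loaded, slide the carriage fully home between the two posts, so that vial and swab stay upright on the pedestal. Leave the grey vial, the yellow swab, the reagent bottle and the cardboard box where they are.

Things in the scene. Friction and masses are not known exactly. Their poses are not given: they have to be found in the camera images.
- vial_red: Loose white vial with a red collar and red band, 75 mm tall, about 150 g. Straight body 44 mm diameter up to 55 mm, then the collar narrows to 29 mm diameter; its round opening is 15 mm wide (the swab's thickest part below the flange is 10 mm) and its floor is 6 mm up. Origin: centre of the underside; z up. Starts upright on a 4 mm thick paper-white mat, 90 mm centre to centre from the grey vial.
- vial_grey: Bystander: identical vial with a grey collar, on the same mat. Which end of the mat each vial stands on varies. Origin: centre of the underside.
- vial_mat: Fixed white mat, 190 x 90 x 4 mm, the vials standing at 45 mm either side of its centre along its x axis. Origin: centre of the underside. It lies to the left or the right of the reader.
- swab_rack: Fixed green block, 120 x 50 x 75 mm, with two 14 mm through holes at 32 mm either side of its centre along its x axis; a swab hangs upright in each by its flange. Origin: centre of the underside. It lies on the other side of the reader from the mat.
- swab_blue: Loose blue-handled swab, upright, 115 mm long, 25 g. From its tip up: white bud 10 mm diameter to 18 mm, white shaft 8 mm diameter to 65 mm, flange 22 mm diameter from 65 to 69 mm, round handle 12 mm diameter from 69 to 115 mm. Origin: the tip's lower end; z runs up to the handle. Fully home in the vial, its origin is 10 mm above the vial's underside.
- swab_yellow: Bystander: identical swab with a yellow handle and flange, in the other hole of the rack. Which hole holds which swab varies. Origin: the tip's lower end.
- reader: Fixed white reader base, 270 x 140 x 20 mm. Origin: on the bench; the base reaches from 160 mm behind to 110 mm ahead of it along its x axis. Two grey posts 40 x 16 mm, top 110 mm above the bench, stand at x = +40 mm, y = +-62 mm (108 mm clear between them); a grey end block 70 mm high stands at x = 80 to 110 mm. Its x axis is the direction in which the carriage slides home.
- carriage (a joint): Aluminium carriage sliding on the reader along the reader's x axis, in m: 0 = fully pulled out, 0.08 = fully home against its stop. About 2 N of friction; it stays where it is left.
- pedestal_top (a point): Centre of the flat top of the black round pedestal, 30 mm diameter, on the carriage: 72 mm above the bench and 38 mm above the carriage's plate. No rim. It moves with the carriage; its axes are parallel to the reader's.
- tab_top (a point): Centre of the top of the carriage's upright blue tab, 84 mm above the bench, 80 mm behind the pedestal's axis (on the robot's side). The tab is 30 mm along the reader's x, 12 mm along its y and 50 mm tall above the plate: pinch it across y, or push it.
- reagent: Bystander: loose amber bottle, 64 mm diameter, 130 mm tall. Origin: centre of the underside.
- cryobox: Bystander: loose closed cardboard box, 124 x 124 x 52 mm. Origin: centre of the underside.
There are look-alikes about, which are no part of the job. Of the things like the swab_blue, leave any that is green or orange; of the rest the smaller one is meant.

How it is judged:
By the outcome, as a careful person would: the job done as asked, in the order asked, and still so for the second after the job is handed in, with the robot touching nothing.
It also fails if it takes over 67 s, if anything falls off the work surface, if the arm or the gripper's body presses on something with over 40 N, if the wrist force passes 120 N, or if a joint passes its speed limit or range.

ROBOT

A 6-joint arm with a two-finger parallel gripper is mounted at the origin on the work surface. World frame = base frame: x ahead of the robot, y to its left, z up, the work surface at z = 0. Lengths are in m, angles in rad, forces in N, time in s.
With the tool pointing down it reaches from about 0.3 to 0.875 m from the base axis. Payload 4.2 kg.
Tool frame: the origin (TCP) lies midway between the tips of the shut fingers; the grasp point (between the pads) lies 19 mm behind it; z points along the fingers, y is the line along which they close (so a half turn about z gives the same grasp; the last joint's range is limited). The gripper opens to 85 mm and grips with 20 to 120 N. Pads are 22 mm wide; open, the fingers measure 114 mm over their backs; the gripper's body (76 mm by 85 mm) begins 54 mm behind the grasp point. The pads swing forward as they close: fully open they stand 13 mm farther back than shut.
Start: joints at [-1.215, 0.32, 1.565, -0, 1.257, -0.02], TCP at [0.211, -0.535, 0.209] pointing down, gripper open.
Joint ranges: [-3.11, 3.11], [-0.84, 2.01], [0.21, 2.61], [-1.34, 4.49], [0.05, 2.63], [-2.56, 2.56]. Speed limits (rad/s): [2.57, 2.57, 3.14, 3.14, 3.14, 3.14].

INTERFACE

Orientations are given as a unit quaternion [x, y, z, w].
In Python, from station import bot gives the robot as it stands.
- The arm moves only by the shell command python3 -m creep 'ROWS' [OPENING]. ROWS is a JSON object of lists of equal length, an entry for each row: "translation": the shift along the tool's x, y, z in units of 2 cm (1.0 is 2 cm), a list of three; "turn": the turn, a rotation vector about the tool's x, y, z in units of 10 degrees (1.0 is 10 degrees), a list of three. A call has 1 to 20 rows; each row shifts and turns the commanded pose from where the row before left it, along the tool's axes as they then stand; what a row does not reach is not made up. A row lasts 1/8 s, in which the tool goes at most 62.5 mm and 10.7 degrees, less where a joint would pass 70% of its speed; a pose out of reach is approached as far as the arm can. A call with a number of a shift or a turn outside -1 to 1 is refused whole. A call with a gripper value outside its range is refused whole. OPENING is the opening, from 0 (shut) to 1 (fully open), set as the call begins (- or left out, the last holds). The fingers move at their own pace and stop on an object; the grip force is fixed at half the most. Time passes only in rows, so rows that do not move let the fingers close. It gives the time, the measured TCP pose, the force, the opening and the grip force at its end, in the units of the state.
- bot.get_obs(): the state, without advancing time (a new reading comes with each control period).
- bot.grab_frame(name): name is "scene" or "top"; returns (picture, depth): 420x560x3 uint8, red, green, blue; 420x560 float32, m along the optical axis (not along the pixel's ray), 0 where there is no reading.
- bot.camera_info(name): a dict with "camera_matrix" (3x3 intrinsics, pixels), "rvec" (rotation vector, rad) and "tvec" (3), from world to camera coordinates, as OpenCV has them. Camera axes: x right, y down, z forward; pixel columns grow to the right and rows downward; lengths in m; the calibration is good to about 2 mm. A picture is of the moment at which its call begins. camera_info takes no time and is no camera call.
- bot.hand_in(): hands the job in; it is judged then, once.
The state is a dict: "time_s": time; "q": joint angles; "dq": joint speeds; "joint_efforts": joint torques, N m; "tcp_pos": TCP position; "tcp_rot": TCP orientation; "wrist_force": force on the tool from outside, world axes, zero at the start; "wrist_torque": the same for the moment, N m; "opening": opening from 0.0 (shut) to 1.0 (fully open); "grip_force": force on a finger pad.
Only numpy, scipy, OpenCV 4.12 (cv2) and the standard library are available. Lean on these libraries where they do the work, as an engineer would, in place of code of your own. Each camera call takes 0.05 s, during which the arm holds its last target. There are 200 camera calls.

## Working session

There is one attempt and no reset: what is moved stays moved. The work goes in short steps, Python scripts to look and compute and a shell command to move; the robot and the scene stay as the last step left them, time stands still between calls to the robot, and variables do not carry over. Pictures are saved under pics/ and viewed, at most 10 in all, crops included, and the job is handed in when it is done.

```bash
ls; mkdir -p pics
python3 - <<'E'
from station import bot
import cv2,numpy as np
o=bot.get_obs();print({k:np.round(v,3).tolist() for k,v in o.items()})
for n in("scene","top"):
    p,d=bot.grab_frame(n);cv2.imwrite(f"pics/{n}0.png",p[:,:,::-1]);np.savez(f"{n}0.npz",p=p,d=d)
    c=bot.camera_info(n);print(n,c)
E
```

```text
pics
{'time_s': 0.0, 'q': [-1.215, 0.32, 1.566, 0.0, 1.257, -0.02], 'dq': [-0.001, -0.001, 0.001, -0.0, -0.002, 0.001], 'joint_efforts': [0.003, -41.552, -23.416, 0.001, 0.008, 0.0], 'tcp_pos': [0.211, -0.534, 0.209], 'tcp_rot': [0.982, 0.187, -0.0, -0.001], 'wrist_force': [-0.815, 0.661, 0.779], 'wrist_torque': [0.015, -0.017, -0.02], 'grip_force': 0.0, 'opening': 1.003}
scene {'camera_matrix': array([[433.34539898,   0.        , 269.48495527],
       [  0.        , 433.34539898, 208.34736944],
       [  0.        ,   0.        ,   1.        ]]), 'rvec': array([ 2.01025079,  1.13329011, -0.54909295]), 'tvec': array([-0.29807436, -0.24587025,  1.40926647])}
top {'camera_matrix': array([[528.97976786,   0.        , 289.71040595],
       [  0.        , 528.97976786, 210.19145521],
       [  0.        ,   0.        ,   1.        ]]), 'rvec': array([ 2.14257946, -2.17883834,  0.11246115]), 'tvec': array([-0.0252314 ,  0.56794132,  1.35710861])}
```

View pics/scene0.png

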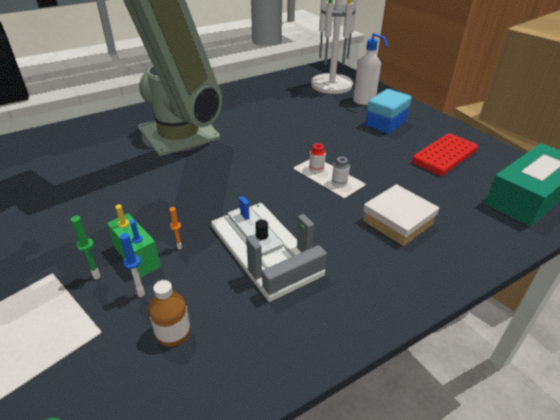

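View pics/top0.png

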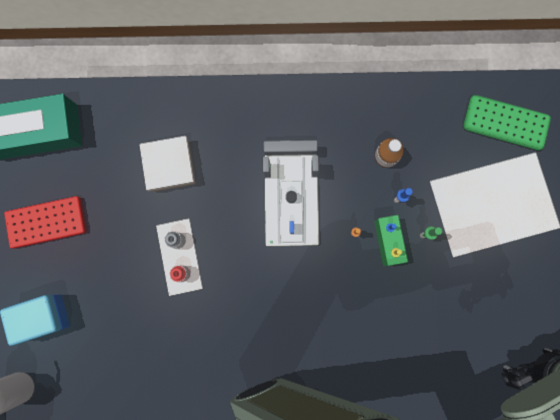

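Candidates for the blue swab, in scene pixels:
- Green-handled, at (83,235): excluded by colour.
- Orange-handled, at (176,222): excluded by colour.
- Large blue, standing free at (130,250), top (404,195).
- Small blue, in the green rack at (135,230), top (391,228).

The small blue one in the rack fits, being the smaller of the two remaining. The red vial is at top (179,273), scene (318,155). I'll check both in a crop while measuring.

```bash
cat > h.py <<'E'
import cv2,numpy as np
from station import bot
def cam(n):
    c=bot.camera_info(n);return c["camera_matrix"],cv2.Rodrigues(np.array(c["rvec"]))[0],np.array(c["tvec"])
def ray(n,u,v):
    K,R,t=cam(n);return -R.T@t,R.T@np.linalg.solve(K,[u,v,1.])
def plane(n,u,v,z):
    o,d=ray(n,u,v);return o+d*(z-o[2])/d[2]
def tri(a,b):
    P=[]
    for n in("scene","top"):
        K,R,t=cam(n);P.append(K@np.c_[R,t])
    X=cv2.triangulatePoints(P[0],P[1],np.array(a,float),np.array(b,float)).ravel();return X[:3]/X[3]
def pts(n,d):
    K,R,t=cam(n);v,u=np.mgrid[:d.shape[0],:d.shape[1]]
    c=np.stack([(u-K[0,2])/K[0,0]*d,(v-K[1,2])/K[1,1]*d,d],-1);return (c-t)@R
def hsv(p):return cv2.cvtColor(p,cv2.COLOR_RGB2HSV)
def mask(p,c):
    h=hsv(p);r=dict(red=[(0,130,60),(8,255,255)],blue=[(105,130,60),(125,255,255)],green=[(45,120,50),(75,255,255)],yellow=[(20,120,90),(32,255,255)])[c]
    m=cv2.inRange(h,*r)
    return m|cv2.inRange(h,(172,130,60),(180,255,255)) if c=="red" else m
def blobs(n,p,d,c,lo=8):
    N,L,S,C=cv2.connectedComponentsWithStats(mask(p,c));W=pts(n,d)
    for i in range(1,N):
        if S[i,4]<lo:continue
        w=W[(L==i)&(d>0)]
        if not len(w):continue
        zt=np.percentile(w[:,2],95);s=w[w[:,2]>zt-.006]
        print(n,c,"px",C[i].round(1),"box",S[i],"med",np.median(w,0).round(4),"ztop",zt.round(4),"topmid",((s.min(0)+s.max(0))/2).round(4))
E
python3 - <<'E'
from h import *
for n in("scene","top"):
    f=np.load(f"{n}0.npz");p,d=f["p"],f["d"]
    for c in("red","blue","green","yellow"):blobs(n,p,d,c)
    W=pts(n,d)
    if n=="top":
        # reader: white base pixels near 20mm & posts
        for nm,(z0,z1),box in(("base",(.012,.03),(255,330,140,255)),("plate",(.03,.04),(255,330,140,255)),("post",(.1,.125),(250,335,135,190)),("ped",(.065,.08),(275,310,180,215)),("endblk",(.06,.08),(255,330,130,165)),("tab",(.078,.095),(280,305,210,245)),("mat",(.0,.012),(150,210,210,300)),("rack",(.068,.08),(370,415,205,275))):
            a,b,c,e=box;m=np.zeros(d.shape,np.uint8);m[c:e,a:b]=((W[c:e,a:b,2]>z0)&(W[c:e,a:b,2]<z1))
            q=W[m>0];
            if len(q)<5:print(nm,len(q));continue
            r=cv2.minAreaRect(q[:,:2].astype(np.float32)*1000);print(nm,len(q),"zmed",np.median(q[:,2]).round(4),"rect mm",np.round(r[0],1),np.round(r[1],1),round(r[2],1))
    a,b,c,e=(60,210,170,310) if n=="scene" else (340,460,170,280)
    z=cv2.resize(p[c:e,a:b],None,fx=4 if n=="scene" else 3,fy=4 if n=="scene" else 3,interpolation=cv2.INTER_CUBIC)
    cv2.imwrite(f"pics/crop_{n}.png",z[:,:,::-1])
E
```

```text
scene red px [444.3 153.8] box [ 412  133   66   43 1616] med [0.5629 0.6001 0.0235] ztop 0.0262 topmid [0.5532 0.6177 0.0247]
scene red px [317.7 149.3] box [311 143  15  13 143] med [0.4151 0.2516 0.0689] ztop 0.0791 topmid [0.4116 0.2542 0.0773]
scene blue px [382.  39.] box [373  34  15  13  41] med [0.1723 0.6783 0.2322] ztop 0.238 topmid [0.1526 0.6774 0.2358]
scene blue px [371.5  43.9] box [367  38  10  12  96] med [0.1315 0.6708 0.206 ] ztop 0.2156 topmid [0.1253 0.6766 0.2158]
scene blue px [385.4 121.2] box [365 108  44  26 614] med [0.335  0.572  0.0271] ztop 0.0493 topmid [0.3196 0.6179 0.0499]
scene blue px [243.9 206.1] box [239 196  11  23 173] med [ 0.529  -0.0397  0.0682] ztop 0.0848 topmid [ 0.5248 -0.0367  0.0827]
scene blue px [135.2 232.2] box [131 219  11  23 112] med [ 0.5215 -0.2853  0.0943] ztop 0.1254 topmid [ 0.5187 -0.2842  0.1239]
scene blue px [128.7 253.6] box [120 234  20  36 365] med [ 0.6028 -0.3179  0.1172] ztop 0.1624 topmid [ 0.5974 -0.3174  0.1606]
scene green px [128.2 216.7] box [125 213   8   8  40] med [ 0.433  -0.2782  0.075 ] ztop 0.0766 t
[... 1989 characters left out ...]
 7  31] med [ 0.4974 -0.3837  0.1637] ztop 0.1672 topmid [ 0.4972 -0.3837  0.1645]
top yellow px [395.8 252.2] box [391 248  11   9  63] med [ 0.4506 -0.2949  0.0867] ztop 0.1269 topmid [ 0.4507 -0.297   0.1246]
base 3372 zmed 0.02 rect mm [597.9 -38. ] [244.3 140. ] 0.1
plate 993 zmed 0.0339 rect mm [601.6 -38.1] [134.3 231.2] 89.7
post 200 zmed 0.109 rect mm [675.6 -39. ] [138.2  39.7] 89.9
ped 106 zmed 0.0719 rect mm [598.5 -37.6] [28.2 27.7] 88.9
endblk 631 zmed 0.0691 rect mm [716.5 -37.1] [138.   59.1] 89.8
tab 58 zmed 0.0839 rect mm [520.2 -37.6] [10.1 28. ] 89.0
mat 2861 zmed 0.0028 rect mm [458.4 261. ] [239.3 159.5] 0.2
rack 828 zmed 0.0752 rect mm [ 482.2 -292.6] [119.8  51.5] 9.8
```

View pics/crop_scene.png

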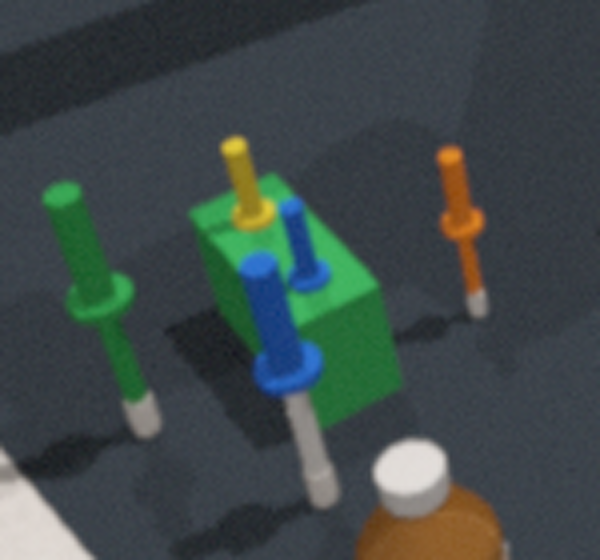

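The crop shows the small blue swab in the rack at (300,245). The big blue one stands free in front at (270,320). So the target is the one in the rack, at about (0.514,-0.287).

Plan:
1. Squeeze the vial along world x (yaw 90), then along y (yaw 0). This gives its position in the robot frame and the camera's bias.
2. Turn to yaw 90 first, then travel.

```bash
python3 -m creep '{"translation":[[0,0,0],[0,0,0],[0,0,0],[0,0,0],[0,0,0],[0,0,0],[0,0,0]],"turn":[[0,0,-0.98],[0,0,-0.98],[0,0,-0.98],[0,0,-0.98],[0,0,-0.98],[0,0,-0.98],[0,0,-0.98]]}' 0.75
python3 -m creep '{"translation":[[1,0.25,0],[1,0.25,0],[1,0.25,0],[1,0.25,0],[1,0.25,0],[1,0.25,0],[1,0.25,0],[1,0.25,0],[1,0.25,0],[1,0.25,0],[1,0.25,0],[1,0.25,0],[1,0.25,0],[1,0.25,0],[1,0.25,0],[1,0.25,0],[1,0.25,0],[1,0.25,0],[1,0.25,0],[1,0.25,0]],"turn":[[0,0,0],[0,0,0],[0,0,0],[0,0,0],[0,0,0],[0,0,0],[0,0,0],[0,0,0],[0,0,0],[0,0,0],[0,0,0],[0,0,0],[0,0,0],[0,0,0],[0,0,0],[0,0,0],[0,0,0],[0,0,0],[0,0,0],[0,0,0]]}'
python3 -m creep '{"translation":[[1,0.25,0],[1,0.25,0],[1,0.25,0],[1,0.25,0],[1,0.25,0],[1,0.25,0],[1,0.25,0],[1,0.25,0],[1,0.25,0],[1,0.25,0],[1,0.25,0],[1,0.25,0],[1,0.25,0],[1,0.25,0],[1,0.25,0],[1,0.25,0],[1,0.25,0],[1,0.25,0],[0,0,0],[0,0,0]],"turn":[[0,0,0],[0,0,0],[0,0,0],[0,0,0],[0,0,0],[0,0,0],[0,0,0],[0,0,0],[0,0,0],[0,0,0],[0,0,0],[0,0,0],[0,0,0],[0,0,0],[0,0,0],[0,0,0],[0,0,0],[0,0,0],[0,0,0],[0,0,0]]}'
```

```text
time_s: 0.98
tcp_pos: [0.2109, -0.5346, 0.2089]
tcp_rot: [0.704, 0.71, 0.0, -0.0]
wrist_force: [-0.5, 0.3, 0.1]
opening: 0.75
grip_force: 0.0
time_s: 3.48
tcp_pos: [0.31, -0.1334, 0.2094]
tcp_rot: [0.706, 0.708, 0.0, 0.0]
wrist_force: [-0.7, 0.2, 0.1]
opening: 0.752
grip_force: 0.0
time_s: 5.98
tcp_pos: [0.399, 0.2253, 0.2092]
tcp_rot: [0.706, 0.708, -0.0, 0.0]
wrist_force: [0.0, -0.1, 0.1]
opening: 0.751
grip_force: 0.0
```

```bash
python3 -m creep '{"translation":[[0.7,0.2,0],[0.65,0.22,0],[0,0,1],[0,0,1],[0,0,1],[0,0,1],[0,0,1],[0,0,1],[0,0,1],[0,0,1],[0,0,0.95],[0,0,0]],"turn":[[0,0,0],[0,0,0],[0,0,0],[0,0,0],[0,0,0],[0,0,0],[0,0,0],[0,0,0],[0,0,0],[0,0,0],[0,0,0],[0,0,0]]}'
python3 -m creep '{"translation":[[0,0,0],[0,0,0],[0,0,0],[0,0,0],[0,0,0],[0,0,0]],"turn":[[0,0,0],[0,0,0],[0,0,0],[0,0,0],[0,0,0],[0,0,0]]}' 0.4
```

```text
time_s: 7.48
tcp_pos: [0.407, 0.2526, 0.0292]
tcp_rot: [0.706, 0.708, -0.001, -0.0]
wrist_force: [0.7, 0.5, 0.6]
opening: 0.75
grip_force: 0.0
time_s: 8.22
tcp_pos: [0.4087, 0.2532, 0.0316]
tcp_rot: [0.706, 0.708, 0.001, 0.0]
wrist_force: [0.4, -0.3, 5.9]
opening: 0.476
grip_force: 60.4
```

```bash
python3 -m creep '{"translation":[[0,0,0],[0,0,0],[0,0,0],[0,0,0]],"turn":[[0,0,0],[0,0,0],[0,0,0],[0,0,0]]}' 0.75
python3 -m creep '{"translation":[[0,0,0],[0,0,0],[0,0,0],[0,0,0],[0,0,0],[0,0,0],[0,0,0],[0,0,0],[0,0,0],[0,0,0],[0,0,0]],"turn":[[0,0,1],[0,0,1],[0,0,1],[0,0,1],[0,0,1],[0,0,1],[0,0,1],[0,0,1],[0,0,1],[0,0,0],[0,0,0]]}'
python3 -m creep '{"translation":[[0,0,0],[0,0,0],[0,0,0],[0,0,0],[0,0,0],[0,0,0]],"turn":[[0,0,0],[0,0,0],[0,0,0],[0,0,0],[0,0,0],[0,0,0]]}' 0.4
```

```text
time_s: 8.72
tcp_pos: [0.4076, 0.2525, 0.0302]
tcp_rot: [0.706, 0.708, -0.0, -0.0]
wrist_force: [-0.3, -0.1, 0.2]
opening: 0.751
grip_force: 0.0
time_s: 10.1
tcp_pos: [0.4076, 0.2525, 0.0303]
tcp_rot: [1.0, 0.002, -0.0, 0.0]
wrist_force: [-0.4, -0.5, -0.3]
opening: 0.751
grip_force: 0.0
time_s: 10.85
tcp_pos: [0.4081, 0.2529, 0.0309]
tcp_rot: [1.0, 0.001, 0.001, -0.0]
wrist_force: [0.1, 1.1, 4.5]
opening: 0.471
grip_force: 60.2
```

```bash
python3 -c "
from station import bot
for i in range(3):
    o=bot.get_obs();print(o['tcp_pos'],o['tcp_rot'],o['q'])
"
```

```text
[0.40809676 0.25292802 0.03093618] [ 9.99998864e-01  1.34147404e-03  5.75481094e-04 -3.74579067e-04] [5.30832072e-01 3.67584110e-01 2.02077680e+00 9.55023148e-05
 7.51859998e-01 2.09887574e+00]
[0.40809676 0.25292802 0.03093618] [ 9.99998864e-01  1.34147404e-03  5.75481094e-04 -3.74579067e-04] [5.30832072e-01 3.67584110e-01 2.02077680e+00 9.55023148e-05
 7.51859998e-01 2.09887574e+00]
[0.40809676 0.25292802 0.03093618] [ 9.99998864e-01  1.34147404e-03  5.75481094e-04 -3.74579067e-04] [5.30832072e-01 3.67584110e-01 2.02077680e+00 9.55023148e-05
 7.51859998e-01 2.09887574e+00]
```

```bash
python3 - <<'E'
from h import *
for n in("scene","top"):
    f=np.load(f"{n}0.npz");p,d=f["p"],f["d"];W=pts(n,d);v=hsv(p)[...,2]
    m=(v<70)&(abs(W[...,2]-.072)<.003)&(abs(W[...,0]-.598)<.03)&(abs(W[...,1]+.038)<.03)
    q=W[m];(c,r)=cv2.minEnclosingCircle(q[:,:2].astype(np.float32)*1000)
    print(n,len(q),"mean",q.mean(0).round(4),"circ",np.round(c,1),round(r,1))
    a=np.argwhere(m)[:,::-1].mean(0);print(a,plane(n,*a,.072).round(4))
    globals()[n]=a
print("tri",tri(scene,top).round(4))
E
python3 -m creep '{"translation":[[0,0,-0.3],[0,0,-1],[0,0,-1],[0,0,-1],[0,0,-1],[0,0,-0.7],[0,0,0]],"turn":[[0,0,0],[0,0,0],[0,0,0],[0,0,0],[0,0,0],[0,0,0],[0,0,0]]}'
python3 -m creep '{"translation":[[0.3,0.45,0],[0.62,0.95,0],[0.62,0.95,0],[0.62,0.95,0],[0.62,0.95,0],[0.62,0.95,0],[0.62,0.95,0],[0.62,0.95,0],[0.62,0.95,0],[0.62,0.95,0],[0.62,0.95,0],[0.62,0.95,0],[0.62,0.95,0],[0.62,0.95,0],[0.62,0.95,0],[0.3,0.45,0],[0,0,0],[0,0,0]],"turn":[[0,0,0],[0,0,0],[0,0,0],[0,0,0],[0,0,0],[0,0,0],[0,0,0],[0,0,0],[0,0,0],[0,0,0],[0,0,0],[0,0,0],[0,0,0],[0,0,0],[0,0,0],[0,0,0],[0,0,0],[0,0,0]]}'
```

```text
scene 80 mean [ 0.6065 -0.038   0.072 ] circ [605.1 -37.6] 14.1
[261.1375 224.275 ] [ 0.6065 -0.038   0.072 ]
top 0 mean [nan nan nan] circ [0. 0.] 0.0
[nan nan] [nan nan nan]
tri [nan nan nan]
time_s: 11.72
tcp_pos: [0.408, 0.2527, 0.131]
tcp_rot: [1.0, 0.001, 0.001, -0.0]
wrist_force: [-0.0, 1.1, -2.0]
opening: 0.473
grip_force: 61.1
time_s: 13.98
tcp_pos: [0.5934, -0.0305, 0.1303]
tcp_rot: [1.0, 0.001, -0.0, -0.0]
wrist_force: [0.9, -0.4, -2.6]
opening: 0.475
grip_force: 61.1<stdin>:6: RuntimeWarning: Mean of empty slice.
  ret = um.true_divide(
<stdin>:7: RuntimeWarning: Mean of empty slice.
```

Run:
```python
from h import *
f=np.load("top0.npz");p,d=f["p"],f["d"];W=pts("top",d);v=hsv(p)[...,2]
print(v[190:206,282:302]);print((W[190:206:1,282:302,2]*1000).round().astype(int))
for nm,(z0,z1),b in(("ped",(.067,.08),(280,304,184,210)),("tab",(.079,.09),(284,300,215,240)),("collar",(.0755,.084),(165,192,260,285)),("greycol",(.0755,.084),(160,190,228,252))):
    q=W[b[2]:b[3],b[0]:b[1]].reshape(-1,3);q=q[(q[:,2]>z0)&(q[:,2]<z1)]
    print(nm,len(q),q.mean(0).round(4),((q.min(0)+q.max(0))/2).round(4),(q.max(0)-q.min(0)).round(4))
```

```text
[[210 216 216 216 214 206 195 188 169 161 178 187 195 202 205 214 216 216
  215 182]
 [210 216 217 217 202 188 153 113  93  90  96 114 152 185 202 214 217 216
  216 184]
 [210 217 218 216 179 130  93  79  78  78  77  78  90 130 183 203 206 214
  216 186]
 [210 217 218 211 153  93  79  80  80  80  81  79  77  88 135 167 173 198
  213 186]
 [210 217 217 193 128  82  79  82  81  81  81  81  80  79 107 159 167 172
  197 179]
 [210 217 217 180 114  81  81  81  82  82  81  80  80  79 100 159 168 166
  169 159]
 [210 217 217 179 113  82  81  82  82  82  81  81  80  80 100 160 169 167
  167 156]
 [210 217 217 177 110  81  81  82  82  82  82  82  81  80 100 160 169 167
  168 159]
 [210 217 216 173 106  79  82  82  81  82  82  82  80  78  97 161 170 168
  168 164]
 [211 217 217 191 124  80  79  82  82  81  82  82  79  78 111 162 170 168
  169 166]
 [212 217 218 215 159  92  77  80  81  83  81  78  75  86 142 168 170 168
  169 167]
 [212 216 217 217 191 138  90  76  76  77  75  72  81 122 162 171 169 168
  170 169]
 [212 216 216 218 215 191 150 106  88  83  86  96 127 162 171 172 170 171
  185 
[... 1564 characters left out ...]
 61   67   64   52   44   36
    30   32   36   39   33 1411]
 [  37   32   33   27   39   38   34   38   45   41   38   34   36   31
    37   35   31   35   36   32]
 [  32   36   31   36   34   38   36   31   29   32   31   36   32   37
    33   35   35   40   35   26]
 [  29   30   33   36   33   37   36   33   38   37   37   33   35   36
    34   33   35   31   28   35]]
ped 97 [ 0.5995 -0.0385  0.072 ] [ 0.5992 -0.0377  0.0724] [0.0261 0.0282 0.01  ]
tab 56 [ 0.5201 -0.0378  0.0841] [ 0.5202 -0.0377  0.0842] [0.0281 0.0105 0.0103]
collar 60 [0.4061 0.253  0.079 ] [0.4074 0.254  0.0796] [0.0274 0.0271 0.008 ]
greycol 62 [0.4941 0.2666 0.0784] [0.4942 0.2659 0.0791] [0.0254 0.0266 0.007 ]
```

```bash
python3 -m creep '{"translation":[[0.3,0.37,0],[0,0,0.5],[0,0,0.5],[0,0,0.4],[0,0,0],[0,0,0]],"turn":[[0,0,0],[0,0,0],[0,0,0],[0,0,0],[0,0,0],[0,0,0]]}'
python3 - <<'E'
from h import *
for n in("scene",):
    p,d=bot.grab_frame(n);a,b,c,e=200,340,130,260
    cv2.imwrite("pics/place1.png",cv2.resize(p[c:e,a:b],None,fx=4,fy=4,interpolation=cv2.INTER_CUBIC)[:,:,::-1])
E
```

```text
time_s: 14.72
tcp_pos: [0.6001, -0.0384, 0.1025]
tcp_rot: [1.0, 0.001, 0.0, 0.0]
wrist_force: [-0.4, 0.1, -1.5]
opening: 0.474
grip_force: 61.1
```

View pics/place1.png

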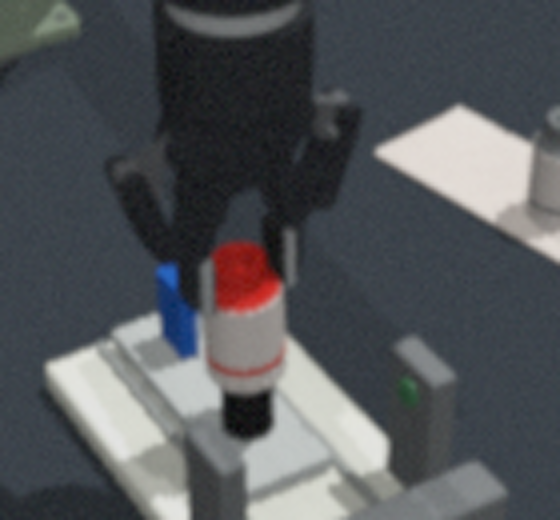

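The vial is upright in the grip, its axis at (246,340) over the pedestal at (248,410) in the crop. Now I'll lower it gently.

```bash
python3 -m creep '{"translation":[[0,0,0.1],[0,0,0.05],[0,0,0],[0,0,0]],"turn":[[0,0,0],[0,0,0],[0,0,0],[0,0,0]]}'
python3 -m creep '{"translation":[[0,0,0.03],[0,0,0],[0,0,0]],"turn":[[0,0,0],[0,0,0],[0,0,0]]}'
```

```text
time_s: 15.28
tcp_pos: [0.5999, -0.0384, 0.0994]
tcp_rot: [1.0, 0.001, 0.0, 0.0]
wrist_force: [0.6, -0.4, -1.4]
opening: 0.476
grip_force: 61.1
time_s: 15.65
tcp_pos: [0.5999, -0.0384, 0.0988]
tcp_rot: [1.0, 0.001, 0.0, 0.0]
wrist_force: [-0.1, 0.5, -2.5]
opening: 0.471
grip_force: 61.1
```

```bash
python3 -m creep '{"translation":[[0,0,0.04],[0,0,0.02],[0,0,0]],"turn":[[0,0,0],[0,0,0],[0,0,0]]}'
python3 -m creep '{"translation":[[0,0,0.03],[0,0,0]],"turn":[[0,0,0],[0,0,0]]}'
```

```text
time_s: 16.02
tcp_pos: [0.6004, -0.0384, 0.0986]
tcp_rot: [1.0, 0.001, 0.001, 0.0]
wrist_force: [-0.8, 1.1, 5.1]
opening: 0.475
grip_force: 61.9
time_s: 16.27
tcp_pos: [0.6006, -0.0383, 0.0986]
tcp_rot: [1.0, 0.001, 0.001, 0.0]
wrist_force: [-1.4, 1.1, 7.9]
opening: 0.476
grip_force: 62.2
```

```bash
python3 -m creep '{"translation":[[0,0,-0.06],[0,0,0],[0,0,0],[0,0,0]],"turn":[[0,0,0],[0,0,0],[0,0,0],[0,0,0]]}' 0.75
python3 -m creep '{"translation":[[0,0,-0.5],[0,0,-1],[0,0,-1],[0,0,-1],[0,0,-1],[0,0,-1],[-0.33,0.95,0],[-0.33,0.95,0],[-0.33,0.95,0],[-0.33,0.95,0],[-0.33,0.95,0],[-0.33,0.95,0],[-0.33,0.95,0],[-0.33,0.95,0],[-0.33,0.95,0],[-0.33,0.95,0],[-0.33,0.95,0],[-0.33,0.95,0],[-0.33,0.95,0]],"turn":[[0,0,0],[0,0,0],[0,0,0],[0,0,0],[0,0,0],[0,0,0],[0,0,0],[0,0,0],[0,0,0],[0,0,0],[0,0,0],[0,0,0],[0,0,0],[0,0,0],[0,0,0],[0,0,0],[0,0,0],[0,0,0],[0,0,0]]}'
python3 -m creep '{"translation":[[0,0,0],[0,0,0],[0,0,0],[0,0,0],[0,0,0],[0,0,0],[0,0,0],[0,0,0],[0,0,0],[0,0,0]],"turn":[[0,0,-1],[0,0,-1],[0,0,-1],[0,0,-1],[0,0,-1],[0,0,-1],[0,0,-1],[0,0,-1],[0,0,-1],[0,0,0]]}' 0.4
python3 - <<'E'
from h import *
for n in("scene","top"):
    p,d=bot.grab_frame(n);np.savez(n+"1.npz",p=p,d=d)
    blobs(n,p,d,"red")
    W=pts(n,d);m=(abs(W[...,2]-.147)<.004)&(abs(W[...,0]-.6)<.03)&(abs(W[...,1]+.038)<.03);q=W[m];print(len(q),((q.min(0)+q.max(0))/2).round(4),q.mean(0).round(4),(q.max(0)-q.min(0)).round(4))
    a,b,c,e=(200,340,130,260) if n=="scene" else (230,410,140,270)
    cv2.imwrite(f"pics/rel_{n}.png",cv2.resize(p[c:e,a:b],None,fx=4,fy=4,interpolation=cv2.INTER_CUBIC)[:,:,::-1])
E
```

```text
time_s: 16.77
tcp_pos: [0.5998, -0.0384, 0.0979]
tcp_rot: [1.0, 0.001, -0.0, 0.0]
wrist_force: [-0.2, 0.1, -0.2]
opening: 0.747
grip_force: 0.0
time_s: 19.15
tcp_pos: [0.5142, -0.2869, 0.2082]
tcp_rot: [1.0, 0.001, 0.0, 0.0]
wrist_force: [0.3, 0.4, 0.3]
opening: 0.749
grip_force: 0.0
time_s: 20.4
tcp_pos: [0.5145, -0.2861, 0.2082]
tcp_rot: [0.707, 0.707, 0.0, 0.0]
wrist_force: [-0.7, 1.3, 0.8]
opening: 0.4
grip_force: 0.0
scene red px [444.2 153.9] box [ 412  133   66   43 1623] med [0.5628 0.6006 0.0235] ztop 0.0262 topmid [0.5542 0.6187 0.0245]
scene red px [260.9 199.8] box [252 191  19  18 252] med [ 0.6086 -0.0375  0.138 ] ztop 0.1473 topmid [ 0.6033 -0.0358  0.1456]
89 [ 0.6028 -0.0358  0.1466] [ 0.6045 -0.0365  0.1463] [0.0299 0.0266 0.0066]
top red px [290.2 192.8] box [284 186  14  15 145] med [ 0.5982 -0.0367  0.1435] ztop 0.1498 topmid [ 0.5997 -0.0381  0.1483]
top red px [ 44.8 221.9] box [   4  196   82   52 2929] med [0.5487 0.6135 0.0236] ztop 0.0286 topmid [0.5484 0.618  0.0279]
71 [ 0.5997 -0.0381  0.1471] [ 0.5991 -0.0379  0.1468] [0.0272 0.0267 0.0073]
```

View pics/rel_scene.png

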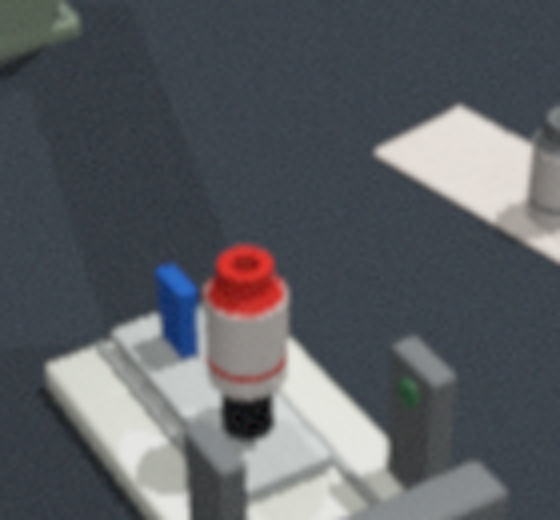

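The vial stands upright and centred, with its opening at (245,263) in the crop and its top at z≈0.147. Next is the swab: squeeze along x, then along y.

```bash
python3 -m creep '{"translation":[[-0.05,0,0.8],[0,0,1],[0,0,1],[0,0,1],[0,0,1],[0,0,0.7],[0,0,0.4],[0,0,0]],"turn":[[0,0,0],[0,0,0],[0,0,0],[0,0,0],[0,0,0],[0,0,0],[0,0,0],[0,0,0]]}'
python3 -m creep '{"translation":[[0,0,0],[0,0,0],[0,0,0],[0,0,0],[0,0,0]],"turn":[[0,0,0],[0,0,0],[0,0,0],[0,0,0],[0,0,0]]}' 0
python3 -m creep '{"translation":[[0,0,0],[0,0,0],[0,0,0],[0,0,0]],"turn":[[0,0,0],[0,0,0],[0,0,0],[0,0,0]]}' 0.4
python3 -m creep '{"translation":[[0,0,0],[0,0,0],[0,0,0],[0,0,0],[0,0,0],[0,0,0],[0,0,0],[0,0,0],[0,0,0],[0,0,0]],"turn":[[0,0,1],[0,0,1],[0,0,1],[0,0,1],[0,0,1],[0,0,1],[0,0,1],[0,0,1],[0,0,1],[0,0,0]]}'
python3 -m creep '{"translation":[[0,0,0],[0,0,0],[0,0,0],[0,0,0],[0,0,0]],"turn":[[0,0,0],[0,0,0],[0,0,0],[0,0,0],[0,0,0]]}' 0
```

```text
time_s: 21.5
tcp_pos: [0.5145, -0.2865, 0.0897]
tcp_rot: [0.706, 0.708, -0.0, -0.0]
wrist_force: [0.1, -0.4, 0.7]
opening: 0.403
grip_force: 0.0
time_s: 22.12
tcp_pos: [0.5153, -0.2869, 0.091]
tcp_rot: [0.706, 0.708, 0.0, 0.001]
wrist_force: [1.3, -0.3, 4.1]
opening: 0.103
grip_force: 58.8
time_s: 22.62
tcp_pos: [0.5145, -0.2865, 0.09]
tcp_rot: [0.706, 0.708, -0.0, -0.0]
wrist_force: [-0.4, 0.3, -0.2]
opening: 0.399
grip_force: 0.0
time_s: 23.88
tcp_pos: [0.5146, -0.2866, 0.0902]
tcp_rot: [1.0, 0.002, -0.0, 0.0]
wrist_force: [0.0, 0.0, 0.2]
opening: 0.402
grip_force: 0.0
time_s: 24.5
tcp_pos: [0.5147, -0.2865, 0.0903]
tcp_rot: [1.0, 0.001, 0.0, 0.0]
wrist_force: [0.1, 0.2, 1.1]
opening: 0.099
grip_force: 58.6
```

```bash
python3 -m creep '{"translation":[[0,0,-0.3],[0,0,-0.7],[0,0,-1],[0,0,-1],[0,0,-1],[0,0,-1],[0,0,-1],[0,0,-1],[0,0,-0.5],[0,0,0]],"turn":[[0,0,0],[0,0,0],[0,0,0],[0,0,0],[0,0,0],[0,0,0],[0,0,0],[0,0,0],[0,0,0],[0,0,0]]}'
python3 -m creep '{"translation":[[0.16,-0.48,0],[0.33,-0.96,0],[0.33,-0.96,0],[0.33,-0.96,0],[0.33,-0.96,0],[0.33,-0.96,0],[0.33,-0.96,0],[0.33,-0.96,0],[0.33,-0.96,0],[0.33,-0.96,0],[0.33,-0.96,0],[0.33,-0.96,0],[0.33,-0.96,0],[0.15,-0.43,0],[0,0,0],[0,0,0],[0,0,0]],"turn":[[0,0,0],[0,0,0],[0,0,0],[0,0,0],[0,0,0],[0,0,0],[0,0,0],[0,0,0],[0,0,0],[0,0,0],[0,0,0],[0,0,0],[0,0,0],[0,0,0],[0,0,0],[0,0,0],[0,0,0]]}'
python3 - <<'E'
from h import *
p,d=bot.grab_frame("scene");np.savez("scene2.npz",p=p,d=d);blobs("scene",p,d,"red")
a,b,c,e=(200,320,110,260)
cv2.imwrite("pics/ins.png",cv2.resize(p[c:e,a:b],None,fx=4,fy=4,interpolation=cv2.INTER_CUBIC)[:,:,::-1])
E
```

```text
time_s: 25.75
tcp_pos: [0.5149, -0.2868, 0.2412]
tcp_rot: [1.0, 0.001, 0.001, 0.001]
wrist_force: [0.2, 0.2, -0.3]
opening: 0.104
grip_force: 58.5
time_s: 27.88
tcp_pos: [0.5993, -0.0384, 0.2403]
tcp_rot: [1.0, 0.001, 0.0, 0.0]
wrist_force: [0.5, -0.1, 0.4]
opening: 0.106
grip_force: 58.6
scene red px [444.2 153.9] box [ 412  133   66   43 1622] med [0.5628 0.6005 0.0234] ztop 0.0263 topmid [0.5534 0.6188 0.025 ]
scene red px [261. 200.] box [252 192  19  17 248] med [ 0.6096 -0.0379  0.1389] ztop 0.1477 topmid [ 0.6034 -0.0364  0.1455]
```

View pics/ins.png

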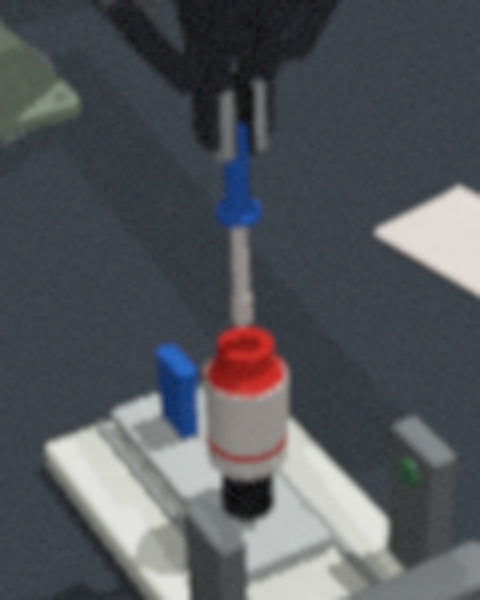

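The swab hangs upright with its tip at crop (242,322), above the opening at (245,345). That looks a touch left, so I'll check it in numbers.

Run:
```python
from h import *
p=np.load("scene2.npz")["p"];K,R,t=cam("scene")
pr=lambda X:cv2.projectPoints(np.array([X],float),cv2.Rodrigues(R)[0],t,K,None)[0].ravel().round(2)
for z in(.147,.165,.18,.2,.215,.225):print(z,pr((.5993,-.0384,z)),"axis px")
print("dpx/mm x",pr((.6003,-.0384,.16))-pr((.5993,-.0384,.16)),"y",pr((.5993,-.0374,.16))-pr((.5993,-.0384,.16)))
g=cv2.cvtColor(p,cv2.COLOR_RGB2GRAY).astype(float);b=p[...,2].astype(float)-p[...,0]
for v in range(160,192,2):
    row=g[v,250:272];w=np.clip(row-np.median(row)-10,0,None);rb=np.clip(b[v,250:272]-25,0,None)
    print(v,"bright",round((w*np.arange(250,272)).sum()/max(w.sum(),1),2),int(w.sum()),"blue",round((rb*np.arange(250,272)).sum()/max(rb.sum(),1),2),int(rb.sum()))
m=mask(p,"red")
for v in range(191,209):
    u=np.flatnonzero(m[v,240:280])+240
    if len(u):print(v,u.min(),u.max(),(u.min()+u.max())/2,g[v,u.min():u.max()+1].astype(int))
```

```text
0.147 [258.62 195.09] axis px
0.165 [258.44 188.09] axis px
0.18 [258.29 182.11] axis px
0.2 [258.08 173.94] axis px
0.215 [257.92 167.66] axis px
0.225 [257.81 163.39] axis px
dpx/mm x [0.25 0.25] y [ 0.42 -0.15]
160 bright 264.0 6 blue 259.55 648
162 bright 0.0 0 blue 259.31 818
164 bright 261.41 11 blue 259.49 874
166 bright 259.64 45 blue 259.06 283
168 bright 259.38 207 blue 0.0 0
170 bright 259.42 209 blue 0.0 0
172 bright 259.66 244 blue 0.0 0
174 bright 259.72 252 blue 0.0 0
176 bright 259.68 263 blue 0.0 0
178 bright 259.87 248 blue 0.0 0
180 bright 259.95 265 blue 0.0 0
182 bright 260.01 263 blue 0.0 0
184 bright 260.3 358 blue 0.0 0
186 bright 260.11 314 blue 0.0 0
188 bright 260.21 327 blue 0.0 0
190 bright 260.26 239 blue 0.0 0
192 257 265 261.0 [ 79  88  99 103  99  88  85  86  79]
193 255 267 261.0 [76 86 87 90 89 81 83 85 84 88 88 84 75]
194 255 267 261.0 [82 87 87 87 79 69 69 72 71 79 92 91 87]
195 254 268 261.0 [71 78 70 64 67 66 57 57 58 58 71 85 91 89 76]
196 254 268 261.0 [64 67 59 60 59 59 66 62 63 62 69 82 89 87 77]
197 254 268 261.0 [58 54 61 66 71 71 70 71 67
[... 182 characters left out ...]
7  53  56  64  66  66  71  73  73  70  61  67  71  82 101]
201 253 269 261.0 [ 65  51  50  49  57  60  66  62  63  63  66  63  66  64  74  84 104]
202 252 270 261.0 [ 83  56  53  48  58  58  60  59  57  62  62  62  65  66  71  80  88  99
 120]
203 252 270 261.0 [ 75  61  60  55  59  59  59  59  62  64  58  65  67  69  80  83  90  92
 121]
204 252 269 260.5 [ 77  61  58  60  59  65  62  64  63  71  66  73  76  86  90  90  93 101]
205 253 269 261.0 [ 70  62  65  66  68  69  73  76  81  80  88  87  90  92  95 107 129]
206 254 268 261.0 [ 82  75  67  66  72  79  89  92  89  89  91  95  98 111 132]
207 256 266 261.0 [ 93  90  88  94  98 101  98  99 100 110 127]
208 260 263 261.5 [121 121 120 120]
```

```bash
python3 -m creep '{"translation":[[0.05,-0.025,0.1],[0,0,0.3],[0,0,0.3],[0,0,0.2],[0,0,0.15],[0,0,0],[0,0,0]],"turn":[[0,0,0],[0,0,0],[0,0,0],[0,0,0],[0,0,0],[0,0,0],[0,0,0]]}'
```

```text
time_s: 28.8
tcp_pos: [0.6006, -0.0373, 0.2194]
tcp_rot: [1.0, 0.001, 0.0, 0.0]
wrist_force: [0.2, 0.3, -0.3]
opening: 0.102
grip_force: 58.6
```

```bash
python3 -m creep '{"translation":[[0,0,0.3],[0,0,0.4],[0,0,0.4],[0,0,0],[0,0,0]],"turn":[[0,0,0],[0,0,0],[0,0,0],[0,0,0],[0,0,0]]}'
python3 -m creep '{"translation":[[0,0,0.4],[0,0,0.4],[0,0,0.4],[0,0,0.3],[0,0,0],[0,0,0]],"turn":[[0,0,0],[0,0,0],[0,0,0],[0,0,0],[0,0,0],[0,0,0]]}'
```

```text
time_s: 29.42
tcp_pos: [0.6006, -0.0373, 0.1972]
tcp_rot: [1.0, 0.001, 0.0, 0.0]
wrist_force: [0.4, 0.2, -0.7]
opening: 0.102
grip_force: 58.6
time_s: 30.18
tcp_pos: [0.6007, -0.0373, 0.1674]
tcp_rot: [1.0, 0.001, 0.0, 0.0]
wrist_force: [0.1, 0.3, -0.7]
opening: 0.102
grip_force: 58.6
```

```bash
python3 -m creep '{"translation":[[0,0,0.15],[0,0,0.05],[0,0,0],[0,0,0]],"turn":[[0,0,0],[0,0,0],[0,0,0],[0,0,0]]}'
python3 -m creep '{"translation":[[0,0,0.05],[0,0,0],[0,0,0]],"turn":[[0,0,0],[0,0,0],[0,0,0]]}'
```

```text
time_s: 30.68
tcp_pos: [0.6006, -0.0373, 0.1633]
tcp_rot: [1.0, 0.001, 0.0, 0.0]
wrist_force: [0.2, 1.1, 0.2]
opening: 0.106
grip_force: 58.6
time_s: 31.05
tcp_pos: [0.6005, -0.0373, 0.1622]
tcp_rot: [1.0, 0.001, 0.0, 0.0]
wrist_force: [0.5, 0.5, -0.1]
opening: 0.107
grip_force: 58.6
```

```bash
python3 -m creep '{"translation":[[0,0,0.05],[0,0,0],[0,0,0]],"turn":[[0,0,0],[0,0,0],[0,0,0]]}'
python3 -m creep '{"translation":[[0,0,0.04],[0,0,0],[0,0,0]],"turn":[[0,0,0],[0,0,0],[0,0,0]]}'
```

```text
time_s: 31.42
tcp_pos: [0.6006, -0.0373, 0.1613]
tcp_rot: [1.0, 0.001, 0.0, 0.0]
wrist_force: [-1.1, 1.1, 0.5]
opening: 0.105
grip_force: 58.6
time_s: 31.8
tcp_pos: [0.6008, -0.0373, 0.161]
tcp_rot: [1.0, 0.001, 0.001, 0.0]
wrist_force: [-0.0, -0.1, 5.9]
opening: 0.104
grip_force: 59.0
```

Force rose to about 6 N at z=0.161, so the flange is on the collar. Release and look.

```bash
python3 -m creep '{"translation":[[0,0,-0.04],[0,0,0],[0,0,0],[0,0,0]],"turn":[[0,0,0],[0,0,0],[0,0,0],[0,0,0]]}' 0.4
python3 -m creep '{"translation":[[0,0,-0.4],[0,0,-0.8],[0,0,-1],[0,0,-1],[-0.5,0,0],[-1,0,0],[-1,0,0],[-1,0,0],[-0.5,0,0],[0,0,0],[0,0,0]],"turn":[[0,0,0],[0,0,0],[0,0,0],[0,0,0],[0,0,0],[0,0,0],[0,0,0],[0,0,0],[0,0,0],[0,0,0],[0,0,0]]}'
python3 - <<'E'
from h import *
p,d=bot.grab_frame("scene");blobs("scene",p,d,"red",40);blobs("scene",p,d,"blue",60)
a,b,c,e=(200,320,110,260)
cv2.imwrite("pics/ins2.png",cv2.resize(p[c:e,a:b],None,fx=4,fy=4,interpolation=cv2.INTER_CUBIC)[:,:,::-1])
E
```

```text
time_s: 32.3
tcp_pos: [0.6004, -0.0373, 0.1609]
tcp_rot: [1.0, 0.001, -0.0, 0.0]
wrist_force: [0.6, 0.2, 0.1]
opening: 0.4
grip_force: 0.0
time_s: 33.67
tcp_pos: [0.521, -0.0375, 0.2252]
tcp_rot: [1.0, 0.001, 0.0, 0.0]
wrist_force: [0.3, 0.9, 0.9]
opening: 0.399
grip_force: 0.0
scene red px [444.2 153.9] box [ 412  133   66   43 1623] med [0.5626 0.6    0.0234] ztop 0.0262 topmid [0.5532 0.6185 0.0245]
scene red px [261.1 202.4] box [252 194  19  15 168] med [ 0.6135 -0.0421  0.1343] ztop 0.1466 topmid [ 0.6063 -0.0359  0.1447]
scene blue px [371.6  43.9] box [367  38  10  12  95] med [0.1314 0.6718 0.2056] ztop 0.2164 topmid [0.1274 0.6786 0.2164]
scene blue px [385.4 121.2] box [365 108  44  26 616] med [0.3346 0.5719 0.0278] ztop 0.0493 topmid [0.3204 0.6182 0.05  ]
scene blue px [260.4 186.2] box [256 174   9  24 154] med [ 0.6063 -0.0376  0.1699] ztop 0.1959 topmid [ 0.604  -0.0353  0.1939]
scene blue px [243.9 206.1] box [239 196  11  23 181] med [ 0.5292 -0.0394  0.068 ] ztop 0.0843 topmid [ 0.5238 -0.0368  0.0825]
scene blue px [128.8 253.1] box [120 234  20  36 371] med [ 0.6026 -0.3176  0.118 ] ztop 0.1623 topmid [ 0.5968 -0.317   0.1603]
```

View pics/ins2.png

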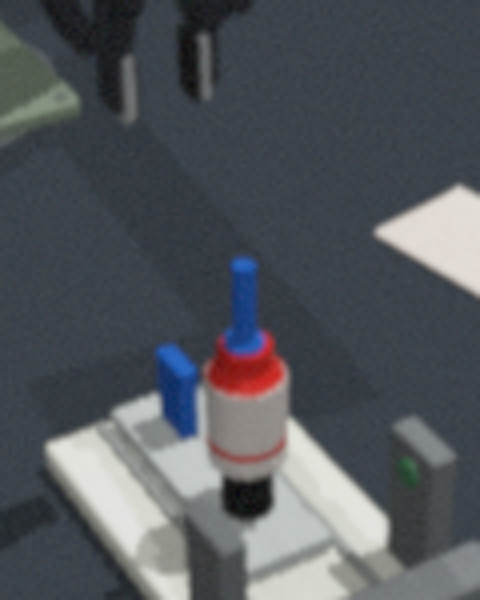

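The swab is seated: its flange is on the collar at (245,340) and its handle is upright. Next, pinch the tab at (0.52,-0.038).

```bash
python3 -m creep '{"translation":[[-0.25,0.03,0.6],[0,0,1],[0,0,1],[0,0,1],[0,0,1],[0,0,1],[0,0,1],[0,0,1],[0,0,0.7],[0,0,0.3],[0,0,0]],"turn":[[0,0,0],[0,0,0],[0,0,0],[0,0,0],[0,0,0],[0,0,0],[0,0,0],[0,0,0],[0,0,0],[0,0,0],[0,0,0]]}'
python3 -m creep '{"translation":[[0,0,0],[0,0,0],[0,0,0],[0,0,0],[0,0,0]],"turn":[[0,0,0],[0,0,0],[0,0,0],[0,0,0],[0,0,0]]}' 0
```

```text
time_s: 35.1
tcp_pos: [0.5155, -0.0381, 0.053]
tcp_rot: [1.0, 0.001, -0.0, 0.0]
wrist_force: [-0.5, 0.9, 0.1]
opening: 0.399
grip_force: 0.0
time_s: 35.72
tcp_pos: [0.516, -0.0363, 0.0541]
tcp_rot: [1.0, 0.0, 0.001, -0.002]
wrist_force: [0.3, 7.7, 2.1]
opening: 0.119
grip_force: 59.8
```

```bash
python3 -m creep '{"translation":[[0,-0.08,0],[0.05,0,0],[0.1,0,0],[0.15,0,0],[0.2,0,0],[0.25,0,0],[0.25,0,0],[0.25,0,0],[0.25,0,0],[0.25,0,0],[0.25,0,0],[0.25,0,0],[0.25,0,0],[0.25,0,0],[0.25,0,0],[0.25,0,0],[0.2,0,0],[0.15,0,0],[0.1,0,0],[0,0,0]],"turn":[[0,0,0],[0,0,0],[0,0,0],[0,0,0],[0,0,0],[0,0,0],[0,0,0],[0,0,0],[0,0,0],[0,0,0],[0,0,0],[0,0,0],[0,0,0],[0,0,0],[0,0,0],[0,0,0],[0,0,0],[0,0,0],[0,0,0],[0,0,0]]}'
python3 -m creep '{"translation":[[0.08,0,0],[0.06,0,0],[0,0,0],[0,0,0]],"turn":[[0,0,0],[0,0,0],[0,0,0],[0,0,0]]}'
```

```text
time_s: 38.22
tcp_pos: [0.5899, -0.0362, 0.0541]
tcp_rot: [1.0, 0.001, 0.001, -0.0]
wrist_force: [-0.8, 2.2, 5.5]
opening: 0.113
grip_force: 60.2
time_s: 38.72
tcp_pos: [0.5924, -0.0362, 0.0541]
tcp_rot: [1.0, 0.001, 0.0, -0.0]
wrist_force: [-1.7, 2.2, 5.4]
opening: 0.116
grip_force: 60.3
```

Moved 76.4 mm. Continue gently to the stop.

```bash
python3 -m creep '{"translation":[[0.05,0,0],[0.05,0,0],[0.05,0,0],[0,0,0],[0,0,0]],"turn":[[0,0,0],[0,0,0],[0,0,0],[0,0,0],[0,0,0]]}'
python3 -m creep '{"translation":[[0.05,0,0],[0.03,0,0],[0,0,0],[0,0,0]],"turn":[[0,0,0],[0,0,0],[0,0,0],[0,0,0]]}'
```

```text
time_s: 39.35
tcp_pos: [0.5923, -0.0362, 0.0541]
tcp_rot: [1.0, 0.001, -0.003, -0.0]
wrist_force: [-7.9, 2.4, 10.1]
opening: 0.116
grip_force: 60.9
time_s: 39.85
tcp_pos: [0.5922, -0.0362, 0.054]
tcp_rot: [1.0, 0.001, -0.005, -0.0]
wrist_force: [-12.4, 2.2, 13.4]
opening: 0.112
grip_force: 61.3
```

Blocked with 12 N after 76.4 mm. Either that is the stop or something is touching. Release, back off and measure.

```bash
python3 -m creep '{"translation":[[-0.1,0,0],[0,0,0],[0,0,0],[0,0,0]],"turn":[[0,0,0],[0,0,0],[0,0,0],[0,0,0]]}' 0.4
python3 -m creep '{"translation":[[0,0,-0.5],[0,0,-1],[0,0,-1],[0,0,-0.5],[-1,0,0],[-1,0,0],[-1,0,0],[-1,0,0],[-1,0,0],[-1,0,0],[0,0,0]],"turn":[[0,0,0],[0,0,0],[0,0,0],[0,0,0],[0,0,0],[0,0,0],[0,0,0],[0,0,0],[0,0,0],[0,0,0],[0,0,0]]}'
python3 - <<'E'
from h import *
for n in("scene","top"):
    p,d=bot.grab_frame(n);np.savez(n+"3.npz",p=p,d=d);blobs(n,p,d,"blue",20);blobs(n,p,d,"red",40)
    f0=np.load(n+"0.npz")
    if n=="top":
        W=pts(n,d)
        for nm,(z0,z1),b in(("post",(.1,.125),(250,335,135,190)),("tab",(.079,.09),(284,300,165,240)),("blk",(.064,.078),(255,330,135,152))):
            q=W[b[2]:b[3],b[0]:b[1]].reshape(-1,3);q=q[(q[:,2]>z0)&(q[:,2]<z1)]
            print(nm,len(q),q.mean(0).round(4),q.min(0).round(4),q.max(0).round(4))
    a,b,c,e=(200,340,140,300) if n=="scene" else (240,340,130,260)
    im=cv2.resize(p[c:e,a:b],None,fx=3,fy=3,interpolation=cv2.INTER_CUBIC);im=cv2.copyMakeBorder(im,0,480-im.shape[0],0,0,cv2.BORDER_CONSTANT)
    L=im if n=="scene" else np.hstack([L,im])
cv2.imwrite("pics/home.png",L[:,:,::-1])
E
```

```text
time_s: 40.35
tcp_pos: [0.5952, -0.0364, 0.053]
tcp_rot: [1.0, 0.001, 0.0, 0.0]
wrist_force: [-0.2, -0.7, -0.0]
opening: 0.397
grip_force: 0.0
time_s: 41.72
tcp_pos: [0.4738, -0.0365, 0.1133]
tcp_rot: [1.0, 0.001, -0.0, 0.0]
wrist_force: [0.1, -0.1, 0.1]
opening: 0.401
grip_force: 0.0
scene blue px [381.9  39. ] box [373  34  15  13  42] med [0.1729 0.6786 0.232 ] ztop 0.2374 topmid [0.1541 0.681  0.2348]
scene blue px [371.6  43.9] box [367  38  10  12  95] med [0.1323 0.6718 0.2059] ztop 0.2163 topmid [0.1233 0.6783 0.2165]
scene blue px [385.5 121.2] box [365 108  44  26 613] med [0.3351 0.5719 0.028 ] ztop 0.0489 topmid [0.3217 0.6176 0.0493]
scene blue px [280.4 205.9] box [276 193   9  26 170] med [ 0.6825 -0.0374  0.1692] ztop 0.1957 topmid [ 0.6787 -0.036   0.1936]
scene blue px [260.5 226.1] box [257 215   9  23 154] med [ 0.6073 -0.0404  0.0675] ztop 0.0846 topmid [ 0.6005 -0.0372  0.0823]
scene blue px [128.8 253.5] box [120 234  20  36 360] med [ 0.6028 -0.3176  0.1177] ztop 0.1623 topmid [ 0.5987 -0.3169  0.1601]
scene red px [444.3 153.9] box [ 412  133   66   43 1622] 
[... 497 characters left out ...]
3] med [ 0.5948 -0.0389  0.0834] ztop 0.088 topmid [ 0.5936 -0.0389  0.0866]
top blue px [ 60.8 311.2] box [ 52 295  18  35 304] med [0.3147 0.5609 0.0299] ztop 0.0488 topmid [0.316  0.5622 0.0478]
top red px [289.7 164.1] box [283 156  15  14  94] med [ 0.6667 -0.0355  0.1332] ztop 0.1495 topmid [ 0.6735 -0.0369  0.148 ]
top red px [ 44.8 221.9] box [   4  196   82   52 2931] med [0.5485 0.6132 0.0235] ztop 0.0288 topmid [0.5483 0.6155 0.0289]
post 246 [ 0.6726 -0.0395  0.1107] [ 0.6538 -0.108   0.1001] [0.6972 0.0301 0.1249]
tab 61 [ 0.6042 -0.0386  0.0833] [ 0.5803 -0.0553  0.0791] [ 0.6625 -0.0273  0.0895]
blk 579 [ 0.7303 -0.0375  0.0695] [ 0.7155 -0.106   0.064 ] [0.7459 0.0318 0.0774]
```

View pics/home.png

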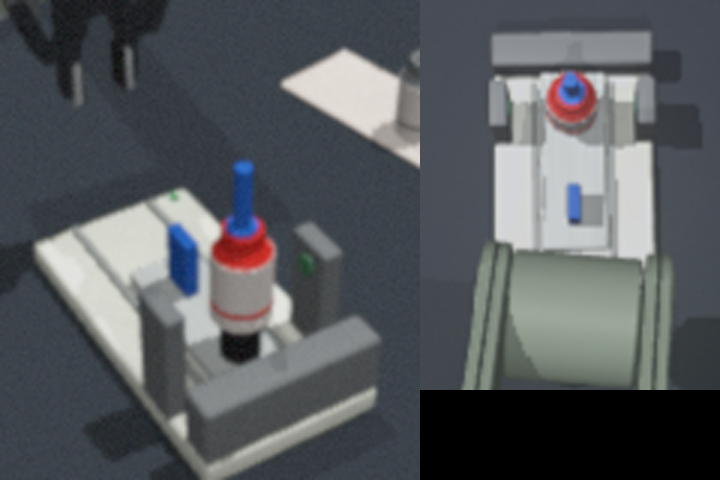

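Vial and swab are upright between the posts, and the tab is at top px (291,197). The cameras show about 76 mm of travel. To be certain it is fully home, I'll push the tab's back with shut fingers and watch for movement.

```bash
python3 -m creep '{"translation":[[0,0,1],[0,0,1],[0,0,1],[0,0,0],[1,0,0],[1,0,0],[1,0,0],[0.8,0,0],[0.4,0,0],[0.2,0,0],[0,0,0],[0,0,0]],"turn":[[0,0,0],[0,0,0],[0,0,0],[0,0,0],[0,0,0],[0,0,0],[0,0,0],[0,0,0],[0,0,0],[0,0,0],[0,0,0],[0,0,0]]}' 0
python3 -m creep '{"translation":[[0.1,0,0],[0.1,0,0],[0.1,0,0],[0,0,0],[0,0,0]],"turn":[[0,0,0],[0,0,0],[0,0,0],[0,0,0],[0,0,0]]}'
```

```text
time_s: 43.32
tcp_pos: [0.5623, -0.0364, 0.0532]
tcp_rot: [1.0, 0.001, -0.0, 0.0]
wrist_force: [0.1, 0.4, 0.8]
opening: 0.006
grip_force: 0.0
time_s: 43.95
tcp_pos: [0.5688, -0.0364, 0.0531]
tcp_rot: [1.0, 0.001, -0.0, 0.0]
wrist_force: [0.3, -0.3, -0.1]
opening: -0.0
grip_force: 0.0
```

```bash
python3 -m creep '{"translation":[[0.05,0,0],[0.05,0,0],[0.05,0,0],[0,0,0],[0,0,0]],"turn":[[0,0,0],[0,0,0],[0,0,0],[0,0,0],[0,0,0]]}'
python3 -m creep '{"translation":[[0.05,0,0],[0.05,0,0],[0,0,0],[0,0,0]],"turn":[[0,0,0],[0,0,0],[0,0,0],[0,0,0]]}'
python3 -m creep '{"translation":[[0.05,0,0],[0.05,0,0],[0,0,0],[0,0,0]],"turn":[[0,0,0],[0,0,0],[0,0,0],[0,0,0]]}'
```

```text
time_s: 44.58
tcp_pos: [0.5719, -0.0364, 0.0532]
tcp_rot: [1.0, 0.001, 0.0, 0.0]
wrist_force: [-0.1, -0.0, 0.5]
opening: -0.003
grip_force: 0.0
time_s: 45.08
tcp_pos: [0.5719, -0.0363, 0.0531]
tcp_rot: [1.0, 0.001, -0.002, -0.0]
wrist_force: [-5.8, 0.4, 3.8]
opening: -0.001
grip_force: 2.8
time_s: 45.58
tcp_pos: [0.5719, -0.0363, 0.0531]
tcp_rot: [1.0, 0.001, -0.004, -0.0]
wrist_force: [-10.4, -0.9, 7.8]
opening: 0.001
grip_force: 5.0
```

The push rises to 10 N with no movement, so the carriage is against its stop. Back off and hand in.

```bash
python3 -m creep '{"translation":[[-0.5,0,0],[-1,0,0],[-1,0,0],[-1,0,-0.5],[0,0,-1],[0,0,-1],[0,0,0],[0,0,0]],"turn":[[0,0,0],[0,0,0],[0,0,0],[0,0,0],[0,0,0],[0,0,0],[0,0,0],[0,0,0]]}'
python3 - <<'E'
from h import *
p,d=bot.grab_frame("scene");blobs("scene",p,d,"red",100);blobs("scene",p,d,"blue",150)
print(bot.hand_in())
E
```

```text
time_s: 46.58
tcp_pos: [0.5056, -0.0365, 0.1026]
tcp_rot: [1.0, 0.001, -0.0, 0.0]
wrist_force: [-0.4, 0.3, 0.5]
opening: 0.0
grip_force: 0.0
scene red px [444.3 153.9] box [ 412  133   66   43 1622] med [0.5631 0.6006 0.0234] ztop 0.0262 topmid [0.5536 0.6187 0.0244]
scene red px [280.9 223.1] box [271 214  20  16 185] med [ 0.6899 -0.042   0.1338] ztop 0.1463 topmid [ 0.6853 -0.0356  0.1453]
scene blue px [385.5 121.2] box [365 108  44  26 610] med [0.3351 0.5717 0.0272] ztop 0.0489 topmid [0.3213 0.6171 0.0489]
scene blue px [280.5 205.8] box [276 193   9  26 173] med [ 0.6824 -0.0374  0.1687] ztop 0.1959 topmid [ 0.6792 -0.0353  0.1936]
scene blue px [260.6 226.1] box [257 215   9  23 156] med [ 0.6071 -0.0403  0.0673] ztop 0.0846 topmid [ 0.6015 -0.0376  0.0827]
scene blue px [128.7 253.5] box [120 234  20  36 363] med [ 0.6027 -0.3177  0.1175] ztop 0.1625 topmid [ 0.5983 -0.317   0.1602]
the job is handed in; nothing more can be done
None
```

Handed in at about 46.6 s: the red vial stands upright on the pedestal with the blue swab seated in it, and the carriage is against a firm stop between the posts; I measured about 76 mm of travel rather than 80 mm, but a second push of 10 N moved it no further.

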